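Pull the dust filter plate and show it over the light pad

ROBOT

A 6-joint arm with a two-finger parallel gripper is mounted at the origin on the work surface. World frame = base frame: x ahead of the robot, y to its left, z up, the work surface at z = 0. Lengths are in m, angles in rad, forces in N, time in s.
With the tool pointing down it reaches from about 0.35 to 0.775 m from the base axis. Payload 7.3 kg.
Tool frame: the origin (TCP) lies at the centre of the arm's flange, where the gripper is bolted on; the fingertips stand 178 mm ahead of it and the grasp point (between the pads) lies 159 mm ahead of it (tip_extent is the distance from the TCP to the fingertips, in m); z points along the fingers, y is the line along which they close (so a half turn about z gives the same grasp; the last joint's range is limited). The gripper opens to 92 mm and grips with 3 to 60 N. Pads are 19 mm wide; open, the fingers measure 130 mm over their backs; the gripper's body (75 mm by 190 mm) begins 47 mm behind the grasp point.
Start: joints at [-1.457, 0.342, 1.524, -0, 1.275, -0.146], TCP at [0.135, -0.507, 0.405] pointing down, gripper open.
Joint ranges: [-2.53, 2.53], [-0.77, 2.02], [0.04, 2.7], [-1, 4.14], [0.28, 2.66], [-3.11, 3.11]. Speed limits (rad/s): [2.57, 2.57, 3.14, 3.14, 3.14, 3.14].

INTERFACE

Orientations are given as [roll, pitch, yaw] about the fixed x, y, z axes, in that order (R = Rz(yaw) Ry(pitch) Rx(roll)).
In Python, from cell import * gives the robot as it stands.
- The arm moves only by the tool arm_command, never from a script. Its arguments are lists of equal length, an entry for each row: "xyz": the shift along the world's x, y, z in mm, a list of three; "spin": the turn about the world's z in degrees. In form: {"xyz": [[tx, ty, tz], ...], "spin": [spin, ...]}. A call has 1 to 20 rows; each row shifts and turns the commanded pose from where the row before left it; what a row does not reach is not made up. A row lasts 1/10 s, in which the tool goes at most 50 mm and 8.59 degrees, less where a joint would pass 70% of its speed; a pose out of reach is approached as far as the arm can. A call with a gripper value outside its range is refused whole. "jaw" is the opening, from -1 (shut) to 1 (fully open), set as the call begins (left out, the last holds). The fingers move at their own pace and stop on an object; "squeeze" is the grip in N (left out, the last holds). Time passes only in rows, so rows that do not move let the fingers close. It gives the time, the measured TCP pose, the force, the opening and the grip force at its end, in the units of the state.
- observe(): the state, without advancing time (a new reading comes with each control period).
- read_camera(name): name is "scene" or "top" or "wrist"; returns a dict with "img" (400x640x3 uint8, red, green, blue), "depth" (400x640 float32, m along the optical axis (not along the pixel's ray), 0 where there is no reading), "fx", "fy", "cx", "cy" (pixels), "world_from_camera" (4x4, takes a point from camera to world coordinates). Camera axes: x right, y up, looking along -z (the intrinsics and any distortion apply to the point x, -y, -z); pixel columns grow to the right and rows downward; lengths in m; the calibration is good to about 2 mm. A picture is of the moment at which its call begins.
- hand_in(): hands the job in; it is judged then, once.
The state is a dict: "time": time; "qpos": joint angles; "qvel": joint speeds; "joint_efforts": joint torques, N m; "tool_pos": TCP position; "tool_rot": TCP orientation; "contact_force": force on the tool from outside, world axes, zero at the start; "torque": the same for the moment, N m; "opening": finger opening in m; "grip_force": force on a finger pad.
Only numpy, scipy, OpenCV 4.12 (cv2) and the standard library are available. Lean on these libraries where they do the work, as an engineer would, in place of code of your own. Each camera call takes 0.05 s, during which the arm holds its last target. There are 200 camera calls.

TASK

Check the desk-top dust filter unit's filter: turn its dial back to the red mark on the scale, then lift the flap by its orange tab so that it stands open, and leave dial and flap so. Draw the hidden filter plate out by its yellow handle and finish holding it in the gripper, still and upright, over the middle of the lit light pad with its lower edge at least 5 cm above the pad, touching nothing else; do not push the other things on the desk about.

Things in the scene. Friction and masses are not known exactly. Their poses are not given: they have to be found in the camera images.
- unit: White box of the dust filter unit, fixed, 150 (x) x 260 (y) x 120 mm high; origin at the centre of its underside, x to its back, y to its left, z up. The left part (y > +10 mm) is solid with the dial on top at (0, +70, 120) mm; the right part is an open-topped chamber under the grey flap. A black spigot, 56 mm across, sticks out 30 mm on the left side.
- chamber (a point): Centre of the chamber's mouth, level with the unit's rim (120 mm above the desk), at (0, -60, 120) mm in the unit. Inside 138 mm (x) x 128 mm (y), floor 10 mm above the desk. Guides at both y ends, up to 70 mm above the desk, hold the filter plate upright across the middle, its thickness along x, with about 2.5 mm play; it lifts straight out.
- dial_grip (a point): Grip point of the black dial, on its vertical axis, 37 mm above the unit's top. The dial's grip is a bar 42 mm long, 14 mm wide, rising from 14 to 44 mm above the unit's top, on a round 44 mm disc. A white line on top marks the pointer end. The point's x axis runs along the bar, away from the pointer end.
- dial (a joint): Dial angle, rad, 0 to 2.8; grows clockwise seen from above. At 0 the white pointer points to the unit's front (-x), at 1.57 to its left (+y). Black ticks every 0.28 rad from 0; the larger red mark is at 0.84. It starts beyond that, at 1.3 to 2.0, so it turns back anticlockwise. Stays where left (friction 0.03 N m).
- flap_tab (a point): Centre of the orange roller at the end of the flap's tab: a cylinder 16 mm in diameter, 26 mm long parallel to the hinge (unit's y), 28 mm in front of the unit's front face and 124 mm above the desk when shut. Pinched at its two ends it can turn between the fingers. It moves with the flap.
- flap_hinge (a point): Middle of the flap's hinge line, at the unit's upper back edge, along the unit's y, 124 mm above the desk; 178 mm from the roller's centre.
- flap (a joint): Flap angle, rad: 0 shut (level, covering the chamber), 1.57 upright, up to 1.9; the front edge swings up and back. The flap is a grey panel 150 x 136 x 6 mm, 120 g; its stiff hinge (0.25 N m friction, no spring) leaves it where it is left.
- filter: Loose filter plate, about 120 g, standing in the chamber under the flap: blue frame 8 mm thick (x), 110 mm wide (y), 70 mm high with pale pleated faces, and on top in the middle a yellow handle block 12 (x) x 36 (y) x 28 mm high. Origin at the centre of its lower edge, z up, x through its thickness; 10 mm above the desk when it stands in the unit, its handle's top 12 mm below the unit's rim.
- filter_grip (a point): Point in the yellow handle, 86 mm above the plate's lower edge, 12 mm below the handle's top.
- light_pad: Flat light pad fixed on the desk left or right of the unit: black edge, glowing white face, 190 (x) x 140 (y) x 8 mm; origin at the centre of its underside.
- mat: Green cutting mat with a white grid, fixed, 190 x 140 x 4 mm, on the other side of the unit; not used.
- sanding_block: Bystander: cork sanding block 100 x 60 x 30 mm lying on the cutting mat; origin under its centre.
- bowl: Bystander: black lacquer bowl, 104 mm across, 50 mm high, to the back left; origin under its centre.
- jar: Bystander: amber jar with red cap, 62 mm across, 85 mm high, to the back right; origin under its centre.
- pencil_pot: Bystander: terracotta pot of pencils, 84 mm across, 175 mm high with pencils, far right; origin under its centre.
- tape_dispenser: Bystander: black tape dispenser 150 x 60 x 88 mm, far left; origin under its centre.
- camera: Bystander: black and silver camera 130 mm wide, 95 mm high, far left; origin under its centre.
Things that resemble listed ones, but are neither listed nor needed, are in the scene too. There is more than one size of the light_pad; the job needs the larger.

How it is judged:
On the way, in this order (a step that is already met when the one before it is completed fails the run):
1. the dial is turned back to the red mark (within 8 degrees) with the flap still shut (value of joint dial between 0.7 and 0.98 rad and value of joint flap below 0.15 rad), for 0.3 s.
2. the flap stands open (more than 69 degrees) (value of joint flap above 1.2 rad), for 0.3 s.
3. the filter plate is drawn up clear of the unit, held by the fingers (z of filter in the frame of unit above 0.122 m and contact force between filter and the fingers above 1 N), for 0.1 s.
At the end, for the whole second after the job is handed in: Gripper holds the plate still, upright within 15 deg, lower edge within 50 mm (from above) of the light pad's centre and over 54 mm above the desk, touching no other thing; dial within 0.14 rad of the red mark, flap open beyond 1.2 rad (value of joint dial between 0.7 and 0.98 rad and value of joint flap above 1.2 rad and horizontal distance between filter and light_pad below 0.05 m and height (world z) of filter above 0.054 m and angle between filter's own z axis and vertical below 0.26 rad and linear speed of filter below 0.03 m/s and contact force between filter and the fingers above 1 N and contact force between filter and unit below 0.05 N and contact force between filter and light_pad below 0.05 N and contact force between filter and bowl below 0.05 N and contact force between filter and jar below 0.05 N and contact force between filter and sanding_block below 0.05 N and contact force between filter and pencil_pot below 0.05 N and contact force between filter and tape_dispenser below 0.05 N and contact force between filter and camera below 0.05 N); the arm keeps its last pose, push and grip.
It fails at once if a bystander is pushed more than 30 mm (distance of any of bowl, jar, sanding_block, pencil_pot, tape_dispenser, camera from where it was at the start of the episode above 0.03 m).
It also fails if it takes over 69 s, if anything falls off the work surface, if the arm or the gripper's body presses on something with over 40 N, if the wrist force passes 120 N, or if a joint passes its speed limit or range.

## Working session

There is one attempt and no reset: what is moved stays moved. The work goes in short steps, Python scripts to look and compute and a tool call to move; the robot and the scene stay as the last step left them, time stands still between calls to the robot, and variables do not carry over. Pictures are saved under pics/ and viewed, at most 10 in all, crops included, and the job is handed in when it is done.

Besides the shell and the picture viewer there is one more tool, called after "Call:" as name(argument=value, ...), one argument or row to a line, values as JSON. arm_command: Moves the arm, as the interface text tells. Its arguments: {"type":"object","properties":{"xyz":{"type":"array","items":{"type":"array","items":{"type":"number"}}},"spin":{"type":"array","items":{"type":"number"}},"jaw":{"type":"number"},"squeeze":{"type":"number"}},"required":["xyz","spin"]}

```bash
mkdir -p pics; cat > h.py <<'E'
from cell import *
import numpy as np, cv2
def snap(n):
    c=read_camera(n); np.savez('%s.npz'%n,**c); return c
def pts(c):
    h,w=c['depth'].shape; u,v=np.meshgrid(np.arange(w),np.arange(h)); d=c['depth']
    P=np.stack([(u-c['cx'])/c['fx']*d,-(v-c['cy'])/c['fy']*d,-d,np.ones_like(d)],-1)
    return (P@c['world_from_camera'].T)[...,:3]
def ray(c,u,v,z):
    M=c['world_from_camera']; d=M[:3,:3]@np.array([(u-c['cx'])/c['fx'],-(v-c['cy'])/c['fy'],-1]); o=M[:3,3]
    return o+d*(z-o[2])/d[2]
def save(img,name): cv2.imwrite('pics/'+name,img[...,::-1])
E
python3 - <<'E'
from h import *
s=observe(); print({k:np.round(v,3) for k,v in s.items()})
for n in('top','scene'):
    c=snap(n); save(c['img'],n+'0.png'); print(n,c.keys(),c['fx'],np.round(c['world_from_camera'],3).tolist(),(c['depth']>0).mean())
E
```

```text
{'time': np.float64(0.0), 'qpos': array([-1.457,  0.343,  1.525, -0.   ,  1.275, -0.146]), 'qvel': array([-0.002,  0.001,  0.002, -0.001, -0.   , -0.001]), 'joint_efforts': array([ -0.   , -43.124, -24.422,   0.072,   0.056,  -0.   ]), 'tool_pos': array([ 0.135, -0.507,  0.404]), 'tool_rot': array([-3.14, -0.  ,  0.26]), 'contact_force': array([ 0.433,  0.536, -0.405]), 'torque': array([-0.041, -0.018, -0.047]), 'grip_force': np.float64(0.0), 'opening': np.float64(0.092)}
top dict_keys(['img', 'depth', 'fx', 'fy', 'cx', 'cy', 'world_from_camera']) 395.68347445093576 [[-0.026, 0.985, -0.171, 0.22], [-1.0, -0.026, 0.007, -0.008], [0.002, 0.171, 0.985, 1.493], [0.0, 0.0, 0.0, 1.0]] 0.99617578125
scene dict_keys(['img', 'depth', 'fx', 'fy', 'cx', 'cy', 'world_from_camera']) 401.0481788708012 [[0.021, -0.849, 0.528, 1.131], [1.0, 0.01, -0.024, -0.027], [0.015, 0.529, 0.849, 1.208], [0.0, 0.0, 0.0, 1.0]] 0.99605859375
```

View pics/top0.png

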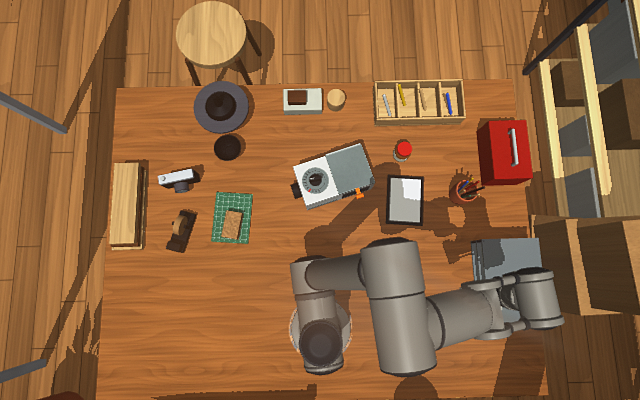

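View pics/scene0.png

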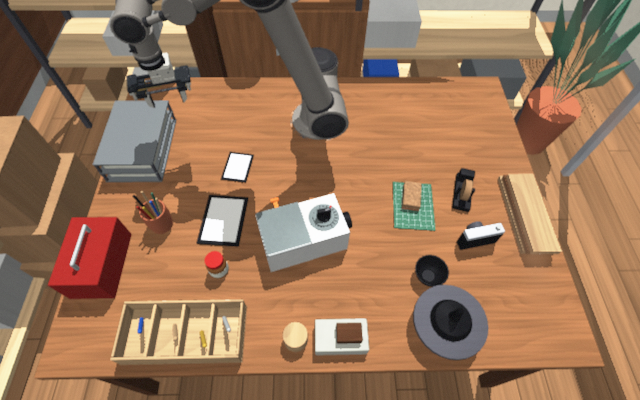

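The top view shows the unit at (333,177), its dial at (315,180), the orange tab at (359,192), and a light pad at (405,200). The scene view shows two pads, at (223,220) and (238,166). The one at (223,220) is larger, so it should be the one the job needs; I'll confirm by measuring it and viewing a crop.

```bash
python3 - <<'E'
from h import *
def load(n): return dict(np.load(n+'.npz'))
t=load('top'); s=load('scene')
for n,c,box in(('top',t,(285,135,385,215)),('scene',s,(250,185,360,275))):
    P=pts(c); x0,y0,x1,y1=box; Q=P[y0:y1,x0:x1].reshape(-1,3); I=c['img'][y0:y1,x0:x1].reshape(-1,3).astype(int)
    m=(Q[:,2]>.112)&(Q[:,2]<.14)&~((I[:,0]>180)&(I[:,2]<90))
    r=cv2.minAreaRect((Q[m,:2]*1000).astype(np.float32)); print(n,'unit',r,np.median(Q[m,2]))
    m=(I[:,0]>200)&(I[:,2]<70)&(I[:,1]<170)&(I[:,1]>70)&(Q[:,2]>.09); print('orange',m.sum(),Q[m].mean(0).round(4),Q[m].min(0).round(3),Q[m].max(0).round(3))
    m=(Q[:,2]>.155)&(Q[:,2]<.18); print('dial bar',m.sum(),Q[m].mean(0).round(4),cv2.minAreaRect((Q[m,:2]*1000).astype(np.float32)))
for n,c,box in(('scene big',s,(190,188,252,252)),('scene small',s,(215,145,258,188)),('top',t,(380,168,430,232))):
    x0,y0,x1,y1=box; g=c['img'][y0:y1,x0:x1]; P=pts(c)[y0:y1,x0:x1]
    m=((g.max(-1)<60)&(P[...,2]<.03)).astype(np.uint8); k=max(cv2.findContours(m,cv2.RETR_EXTERNAL,cv2.CHAIN_APPROX_NONE)[0],key=cv2.contourArea)[:,0]+[x0,y0]
    w=np.array([ray(c,u,v,.008)[:2]*1000 for u,v in k]); print(n,cv2.minAreaRect(w.astype(np.float32)))
a=cv2.resize(t['img'][130:230,285:435],(750,500),interpolation=cv2.INTER_CUBIC); save(a,'ctop.png')
a=cv2.resize(s['img'][140:280,190:365],(750,600),interpolation=cv2.INTER_CUBIC); save(a,'cscene.png')
E
```

```text
top unit ((527.6929321289062, -65.70529174804688), (190.09341430664062, 260.7380065917969), 17.49355125427246) 0.12540872362865885
orange 49 [ 0.4691 -0.142   0.1288] [ 0.453 -0.161  0.123] [0.489 0.032 0.136]
dial bar 52 [0.5215 0.0058 0.1637] ((521.71533203125, 6.010019302368164), (14.207072257995605, 41.16001892089844), 7.428559303283691)
scene unit ((527.8843994140625, -65.76203918457031), (190.37120056152344, 259.7727966308594), 17.2004451751709) 0.1265244765650848
orange 9 [ 0.4671 -0.1461  0.1296] [ 0.458 -0.157  0.127] [ 0.473 -0.138  0.136]
dial bar 74 [0.5242 0.0063 0.1635] ((521.927734375, 6.1893463134765625), (16.508729934692383, 40.37303924560547), 4.927606105804443)
scene big ((465.156494140625, -331.27923583984375), (138.11985778808594, 188.67001342773438), 84.68032836914062)
scene small ((267.059326171875, -279.41680908203125), (74.84767150878906, 144.88633728027344), 43.10823059082031)
top ((461.7690124511719, -329.3475341796875), (136.7789306640625, 190.52294921875), 86.01673126220703)
```

View pics/ctop.png

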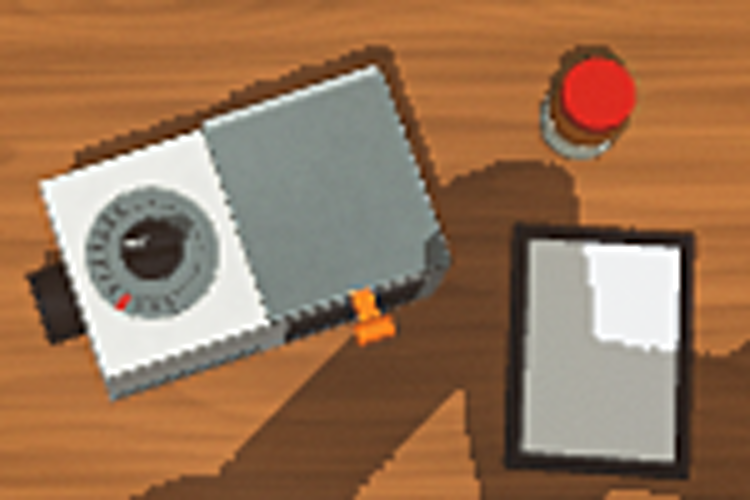

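View pics/cscene.png

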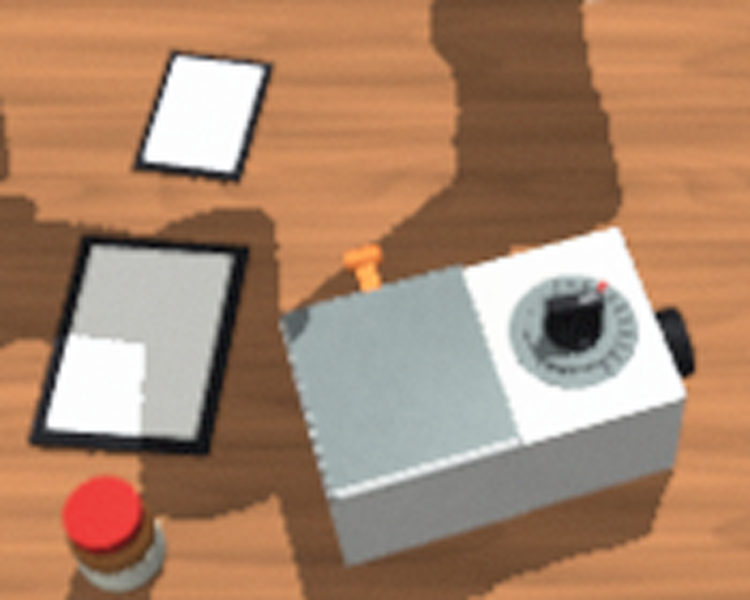

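Crops confirm the targets. The top crop has the dial at (152,250), red mark at (122,302) and roller at (375,330). In the scene crop the large pad at (140,345) measures 138×189 mm, so it is the one needed; the pad at (205,115) is about 75×145 mm. The unit is at about (544,-60) mm, yaw about 17.3°. I'm moving over the dial, fingers across the bar.

Call:
arm_command(
  xyz=[
    [26,34,0],
    [26,34,0],
    [26,34,0],
    [26,34,0],
    [26,34,0],
    [26,34,0],
    [26,34,0],
    [26,34,0],
    [26,34,0],
    [26,34,0],
    [26,34,0],
    [26,34,0],
    [26,34,0],
    [26,34,0],
    [23,37,0],
    [0,0,0],
    [0,0,0],
  ],
  spin=[5.4,5.4,5.4,5.4,5.4,5.4,5.4,5.4,5.4,5.4,5.4,5.4,5.4,5.4,5.4,0,0],
  jaw=1,
)

```text
time: 1.8
tool_pos: [0.522, 0.0065, 0.404]
tool_rot: [-3.14, -0.0, 1.675]
contact_force: [-0.9, 0.8, 0.2]
opening: 0.0917
grip_force: 0.0
```

```bash
python3 - <<'E'
from h import *
s=observe(); print(s['tool_pos'],s['tool_rot'],s['time'])
w=snap('wrist'); P=pts(w); print(w['world_from_camera'].round(3).tolist(),w['fx'])
m=((P[...,2]>.157)&(P[...,2]<.172)); print('bar',m.sum())
Q=P[m]; v,u=np.nonzero(m); print(u.min(),u.max(),v.min(),v.max(),Q.mean(0))
save(w['img'],'w1.png')
E
```

```text
[0.52196702 0.00646743 0.40401914] [-3.14006367e+00 -4.71818543e-05  1.67525642e+00] 1.8
[[0.994, -0.102, -0.026, 0.515], [0.105, 0.961, 0.254, 0.075], [-0.001, -0.256, 0.967, 0.384], [0.0, 0.0, 0.0, 1.0]] 289.92886050852707
bar 870
311 330 184 234 [0.52113041 0.00842064 0.16380326]
```

View pics/w1.png

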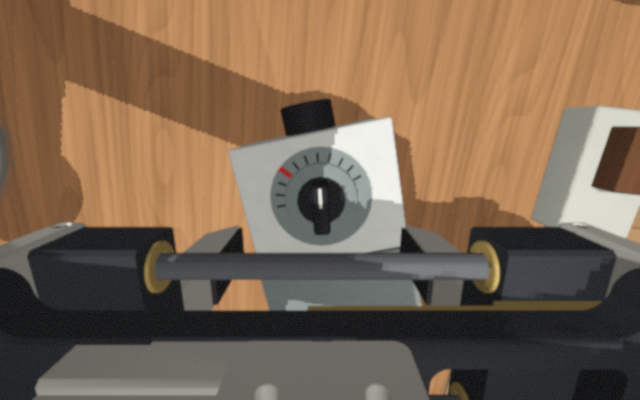

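The wrist view shows the dial at (321,196), its bar running from (320,184) to (322,234) with the white pointer end upward (+y), and the red mark at (285,172). The fingers already line up roughly with the bar.

```bash
python3 - <<'E'
from h import *
w=dict(np.load('wrist.npz')); P=pts(w); g=w['img'].astype(int)
m=(P[...,2]>.161)&(P[...,2]<.167); print('bar rect',cv2.minAreaRect((P[m][:,:2]*1000).astype(np.float32)))
Q=P[m][:,:2]; e,V=np.linalg.eigh(np.cov(Q.T)); print('pca angle',np.degrees(np.arctan2(V[1,1],V[0,1])),m.sum())
sub=np.zeros(m.shape,bool); sub[140:250,265:380]=1
r=sub&(g[...,0]>150)&(g[...,1]<90); R=P[r]; print('red',r.sum(),R.mean(0))
m=sub&(P[...,2]>.129)&(P[...,2]<.14); print('disc',cv2.minEnclosingCircle((P[m][:,:2]*1000).astype(np.float32)))
c=np.array(cv2.minAreaRect((P[(P[...,2]>.161)&(P[...,2]<.167)][:,:2]*1000).astype(np.float32))[0])/1000
d=R.mean(0)[:2]-c; print('red angle',np.degrees(np.arctan2(d[1],d[0])),np.hypot(*d))
wl=(P[...,2]>.158)&(g.min(-1)>150)&sub; L=P[wl]; print('white',L.mean(0),wl.sum())
# unit white top edge
m=sub.copy(); m[:]=0; m[110:300,220:420]=1; m&=(P[...,2]>.113)&(P[...,2]<.13)&(g.min(-1)>140)
k=max(cv2.findContours(m.astype(np.uint8),0,1)[0],key=cv2.contourArea); print(cv2.approxPolyDP(k,4,True)[:,0].tolist())
for u,v in cv2.approxPolyDP(k,4,True)[:,0]: print(ray(w,u,v,.12).round(4))
t=dict(np.load('top.npz')); g=t['img'].astype(int); P=pts(t)
m=(g[...,0]>200)&(g[...,2]<70)&(g[...,1]<170)&(g[...,1]>70)&(P[...,2]>.09); v,u=np.nonzero(m); k=(v>185)&(v<205)
print(sorted(zip(v[k].tolist(),u[k].tolist())))
for p in((360,195.5),): print(ray(t,*p,.13))
E
```

```text
bar rect ((521.2962646484375, 7.0308990478515625), (13.929519653320312, 41.626712799072266), 9.053718566894531)
pca angle 99.409809035298 841
red 21 [0.48569408 0.02788374 0.1222333 ]
disc ((521.277587890625, 7.161758899688721), 21.83065414428711)
red angle 149.6417293581701 0.04125962695982128
white [0.51819135 0.03156392 0.2155127 ] 82
[[391, 118], [229, 151], [256, 251], [368, 251], [399, 245], [404, 219]]
[0.575  0.0847 0.12  ]
[0.4342 0.041  0.12  ]
[ 0.4631 -0.0547  0.12  ]
[ 0.5734 -0.043   0.12  ]
[ 0.6028 -0.0335  0.12  ]
[ 0.6029 -0.0064  0.12  ]
[(186, 457), (187, 457), (188, 357), (188, 358), (188, 457), (189, 356), (189, 357), (189, 358), (189, 359), (189, 457), (190, 356), (190, 357), (190, 358), (190, 359), (191, 308), (191, 356), (191, 357), (191, 358), (191, 359), (191, 477), (192, 357), (192, 358), (192, 359), (192, 360), (192, 477), (193, 357), (193, 358), (193, 360), (193, 362), (193, 457), (194, 358), (194, 359), (194, 360), (194, 361), (194, 362), (194, 458), (195, 356), (195, 357), (195, 358), (195, 359), (195, 360), (195, 361), (195, 362), (195, 363), (195, 458), (196, 356), (196, 357), (196, 358), (196, 359), (196, 360), (196, 361), (196, 362), (196, 363), (196, 459), (196, 476), (197, 357), (197, 358), (197, 359), (197, 360), (197, 459), (197, 460), (197, 475), (198, 357), (198, 461), (198, 474), (199, 462), (199, 463), (199, 472), (200, 464), (200, 465), (200, 466), (200, 467), (200, 468), (200, 469), (200, 470)]
[ 0.46082583 -0.14966646  0.13      ]
```

The bar is at 99.3° and the red mark at 149.6°, so the dial needs +50.3°. I'll descend, close, turn and release.

Call:
arm_command(
  xyz=[
    [-0.7,0.6,-30],
    [0,0,-30],
    [0,0,-28],
    [0,0,0],
  ],
  spin=[3.3,0,0,0],
  jaw=1,
)

```text
time: 2.25
tool_pos: [0.5196, 0.005, 0.3137]
tool_rot: [-3.134, -0.002, 1.729]
contact_force: [-0.6, 0.4, -0.3]
opening: 0.0919
grip_force: 0.0
```

Call:
arm_command(
  xyz=[
    [0,0,0],
    [0,0,0],
    [0,0,0],
    [0,0,0],
    [0,0,0],
    [0,0,0],
    [0,0,0],
    [0,0,0],
  ],
  spin=[0,0,0,0,0,0,0,0],
  jaw=-1,
  squeeze=20,
)

```text
time: 3.05
tool_pos: [0.5212, 0.0063, 0.3167]
tool_rot: [3.142, 0.0, 1.731]
contact_force: [-0.2, -0.8, -0.2]
opening: 0.0326
grip_force: 0.0
```

Call:
arm_command(
  xyz=[
    [0,0,0],
    [0,0,0],
    [0,0,0],
    [0,0,0],
    [0,0,0],
    [0,0,0],
    [0,0,0],
    [0,0,0],
    [0,0,0],
    [0,0,0],
    [0,0,0],
    [0,0,0],
  ],
  spin=[5,5,5,5,5,5,5,5,5,5.3,0,0],
)

```text
time: 4.25
tool_pos: [0.5212, 0.0063, 0.3167]
tool_rot: [3.141, -0.0, 2.607]
contact_force: [0.0, 0.1, 0.4]
opening: 0.0138
grip_force: 20.0
```

Call:
arm_command(
  xyz=[
    [0,0,0],
    [0,0,0],
    [0,0,0],
    [0,0,0],
    [0,0,0],
    [0,0,30],
    [0,0,40],
    [0,0,20],
    [0,0,0],
    [0,0,0],
  ],
  spin=[0,0,0,0,0,0,0,0,0,0],
  jaw=0.1,
)

```text
time: 5.25
tool_pos: [0.521, 0.0062, 0.4065]
tool_rot: [3.142, 0.0, 2.609]
contact_force: [-0.8, 0.5, -0.7]
opening: 0.0506
grip_force: 0.0
```

```bash
python3 - <<'E'
from h import *
w=snap('wrist'); P=pts(w)
m=(P[...,2]>.161)&(P[...,2]<.167); print(m.sum(),cv2.minAreaRect((P[m][:,:2]*1000).astype(np.float32)))
Q=P[m][:,:2]; e,V=np.linalg.eigh(np.cov(Q.T)); print('pca angle',np.degrees(np.arctan2(V[1,1],V[0,1])))
t=snap('top'); P=pts(t); g=t['img'].astype(int); x0,y0,x1,y1=285,135,385,215; m=np.zeros(P.shape[:2],bool); m[y0:y1,x0:x1]=1
o=m&(g[...,0]>200)&(g[...,2]<70)&(g[...,1]>70); print(o.sum()); o[:194]=0; print(P[o].mean(0),o.sum())
E
```

```text
817 ((520.9100952148438, 7.359804153442383), (13.180399894714355, 41.24644470214844), 59.4170036315918)
pca angle 149.30497686560201
52
[ 0.46062108 -0.14798335  0.13063419] 26
```

The dial reads 149.3°, which is on the mark. Next, move to the roller at about (461.5,-148), closing axis parallel to the hinge.

Call:
arm_command(
  xyz=[
    [-8.5,-22,0],
    [-8.5,-22,0],
    [-8.5,-22,0],
    [-8.5,-22,0],
    [-8.5,-22,0],
    [-8.5,-22,0],
    [-8.5,-22,0],
    [0,0,-30],
    [0,0,-30],
    [0,0,0],
    [0,0,0],
  ],
  spin=[6.8,6.8,6.8,6.8,6.8,6.8,7,0,0,0,0],
)

```text
time: 6.45
tool_pos: [0.4617, -0.1477, 0.3463]
tool_rot: [3.14, -0.002, -2.84]
contact_force: [-0.2, -0.3, 0.2]
opening: 0.0505
grip_force: 0.0
```

```bash
python3 - <<'E'
from h import *
s=observe(); print(s['tool_pos'],s['tool_rot'],s['time'],s['opening'])
w=snap('wrist'); save(w['img'],'w2.png'); P=pts(w); g=w['img'].astype(int)
o=(g[...,0]>200)&(g[...,2]<70)&(g[...,1]>70)&(P[...,2]>.1); v,u=np.nonzero(o); print(o.sum(),P[o].mean(0),P[o].min(0),P[o].max(0),u.mean(),v.mean())
E
```

```text
[ 0.46171151 -0.14774989  0.34631844] [ 3.13986795e+00 -1.65878016e-03 -2.83988798e+00] 6.45 0.050526765101082394<stdin>:4: RuntimeWarning: Mean of empty slice.
  ret = um.true_divide(
Traceback (most recent call last):
ValueError: zero-size array to reduction operation minimum which has no identity
```

View pics/w2.png

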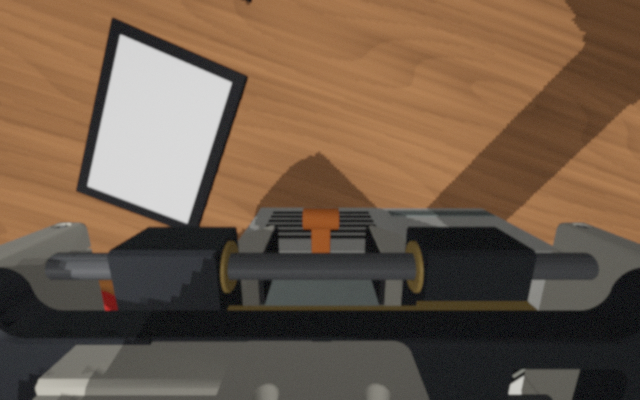

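The roller at (321,218) sits midway between the fingers at (258,245) and (386,245). Descend and pinch.

Call:
arm_command(
  xyz=[
    [0,0,-20],
    [0,0,-20],
    [0,0,-19],
    [0,0,0],
    [0,0,0],
  ],
  spin=[0,0,0,0,0],
)

```text
time: 7.0
tool_pos: [0.4622, -0.1479, 0.289]
tool_rot: [-3.141, 0.001, -2.84]
contact_force: [0.3, 0.6, 0.5]
opening: 0.0502
grip_force: 0.0
```

Call:
arm_command(
  xyz=[
    [0,0,0],
    [0,0,0],
    [0,0,0],
    [0,0,0],
    [0,0,0],
    [0,0,0],
    [0,0,0],
  ],
  spin=[0,0,0,0,0,0,0],
  jaw=-1,
  squeeze=25,
)

```text
time: 7.7
tool_pos: [0.4618, -0.1479, 0.2882]
tool_rot: [-3.141, 0.001, -2.84]
contact_force: [-1.1, -0.5, 5.2]
opening: 0.0255
grip_force: 25.0
```

```bash
python3 - <<'E'
import numpy as np
y=np.radians(17.3); L=178
th=np.linspace(0,1.6,33); x=L*(1-np.cos(th)); z=L*np.sin(th)
P=np.c_[x*np.cos(y),x*np.sin(y),z]; d=np.diff(P,axis=0)
print(np.round(d,1).tolist())
E
```

```text
[[0.2, 0.1, 8.9], [0.6, 0.2, 8.9], [1.1, 0.3, 8.8], [1.5, 0.5, 8.8], [1.9, 0.6, 8.7], [2.3, 0.7, 8.6], [2.7, 0.8, 8.4], [3.1, 1.0, 8.3], [3.5, 1.1, 8.1], [3.9, 1.2, 7.9], [4.3, 1.3, 7.7], [4.6, 1.4, 7.5], [5.0, 1.5, 7.2], [5.3, 1.7, 6.9], [5.6, 1.8, 6.7], [5.9, 1.9, 6.4], [6.2, 1.9, 6.0], [6.5, 2.0, 5.7], [6.8, 2.1, 5.4], [7.0, 2.2, 5.0], [7.3, 2.3, 4.6], [7.5, 2.3, 4.2], [7.7, 2.4, 3.8], [7.8, 2.4, 3.4], [8.0, 2.5, 3.0], [8.1, 2.5, 2.6], [8.2, 2.6, 2.2], [8.3, 2.6, 1.7], [8.4, 2.6, 1.3], [8.5, 2.6, 0.9], [8.5, 2.6, 0.4], [8.5, 2.6, -0.0]]
```

Call:
arm_command(
  xyz=[
    [0.2,0.1,8.9],
    [0.6,0.2,8.9],
    [1.1,0.3,8.8],
    [1.5,0.5,8.8],
    [1.9,0.6,8.7],
    [2.3,0.7,8.6],
    [2.7,0.8,8.4],
    [3.1,1.0,8.3],
    [3.5,1.1,8.1],
    [3.9,1.2,7.9],
    [4.3,1.3,7.7],
    [4.6,1.4,7.5],
    [5.0,1.5,7.2],
    [5.3,1.7,6.9],
    [5.6,1.8,6.7],
    [5.9,1.9,6.4],
  ],
  spin=[0,0,0,0,0,0,0,0,0,0,0,0,0,0,0,0],
)

```text
time: 9.3
tool_pos: [0.5133, -0.1319, 0.4155]
tool_rot: [-3.141, -0.001, -2.84]
contact_force: [5.5, -3.9, -8.5]
opening: 0.0256
grip_force: 25.0
```

Call:
arm_command(
  xyz=[
    [6.2,1.9,6.0],
    [6.5,2.0,5.7],
    [6.8,2.1,5.4],
    [7.0,2.2,5.0],
    [7.3,2.3,4.6],
    [7.5,2.3,4.2],
    [7.7,2.4,3.8],
    [7.8,2.4,3.4],
    [8.0,2.5,3.0],
    [8.1,2.5,2.6],
    [8.2,2.6,2.2],
    [8.3,2.6,1.7],
    [8.4,2.6,1.3],
    [8.5,2.6,0.9],
    [0,0,0],
    [0,0,0],
  ],
  spin=[0,0,0,0,0,0,0,0,0,0,0,0,0,0,0,0],
)

```text
time: 10.9
tool_pos: [0.6196, -0.099, 0.4654]
tool_rot: [-3.141, -0.001, -2.84]
contact_force: [2.4, -5.6, -3.6]
opening: 0.0257
grip_force: 25.0
```

The flap is at about 1.5 rad. I'll lean it back to about 1.8 so the gripper body has room, then release.

Call:
arm_command(
  xyz=[
    [8.5,2.6,0.2],
    [8.5,2.6,-0.2],
    [8.5,2.6,-0.6],
    [8.4,2.6,-0.9],
    [8.3,2.6,-1.3],
    [8.2,2.6,-1.6],
    [0,0,0],
    [0,0,0],
  ],
  spin=[0,0,0,0,0,0,0,0],
)

```text
time: 11.7
tool_pos: [0.6702, -0.0832, 0.4613]
tool_rot: [-3.141, 0.001, -2.84]
contact_force: [1.7, -5.1, -1.6]
opening: 0.0257
grip_force: 25.0
```

Call:
arm_command(
  xyz=[
    [0,0,0],
    [0,0,0],
    [0,0,0],
    [0,0,0],
    [0,0,0],
    [0,0,0],
    [0,0,20],
    [0,0,20],
    [0,0,10],
    [-25,-8,0],
    [-25,-8,0],
    [-25,-8,0],
    [-25,-8,0],
    [-10,-3,0],
    [0,0,0],
    [0,0,0],
  ],
  spin=[0,0,0,0,0,0,0,0,0,0,0,0,0,0,0,0],
  jaw=0.35,
)

```text
time: 13.3
tool_pos: [0.5604, -0.118, 0.511]
tool_rot: [3.142, 0.001, -2.84]
contact_force: [-0.7, 0.8, 0.1]
opening: 0.0618
grip_force: 0.0
```

```bash
python3 - <<'E'
from h import *
s=observe(); print(s['tool_pos'],s['tool_rot'],s['time'],s['opening'])
for n in('scene','top','wrist'):
    w=snap(n); P=pts(w); g=w['img'].astype(int)
    o=(g[...,0]>160)&(g[...,1]>130)&(g[...,2]<90)&(g[...,0]-g[...,1]<70)&(P[...,2]>.08)&(P[...,2]<.13)
    o&=(abs(P[...,0]-.56)<.05)&(abs(P[...,1]+.118)<.05)
    print(n,o.sum()); 
    if o.sum(): print(P[o].mean(0),P[o].min(0),P[o].max(0),cv2.minAreaRect((P[o][:,:2]*1000).astype(np.float32)))
a=dict(np.load('scene.npz'))['img'][60:280,180:400]; b=dict(np.load('wrist.npz'))['img']
save(np.hstack([cv2.resize(a,(400,400)),cv2.resize(b[:, 120:520],(400,400))]),'m3.png')
E
```

```text
[ 0.56042888 -0.11798586  0.5109957 ] [ 3.14157677e+00  7.40610629e-04 -2.83998332e+00] 13.3 0.061790913334799066
scene 39
[ 0.56303765 -0.11673833  0.10864149] [ 0.55463452 -0.13304812  0.10165024] [ 0.57192855 -0.10246024  0.11486271] ((563.4537963867188, -116.9874496459961), (10.30152416229248, 32.888553619384766), 21.716320037841797)
top 0
wrist 167
[ 0.55958922 -0.1179862   0.10833458] [ 0.55121743 -0.1335938   0.10629488] [ 0.5677861  -0.10191623  0.11054969] ((559.6759643554688, -118.42032623291016), (8.5009765625, 32.1001091003418), 17.557565689086914)
```

View pics/m3.png

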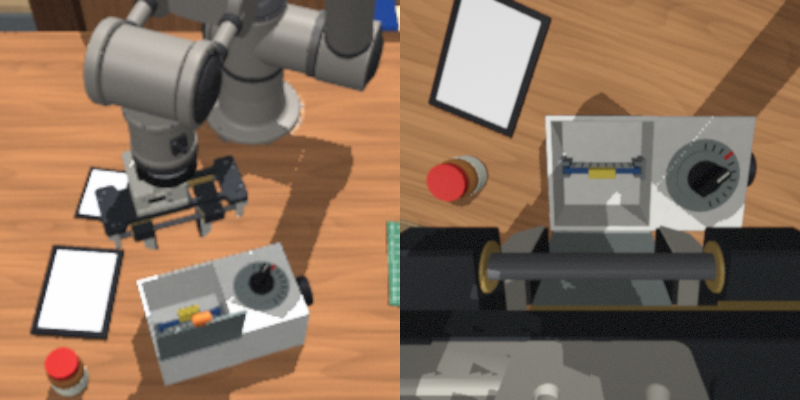

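The flap stands open at about 1.8 rad. In the right half of the picture the yellow handle is at (602,174), measured at (560,-118) mm, directly under the gripper. The tips must stay above the frame top (80 mm), so I'll descend to TCP z 264.

Call:
arm_command(
  xyz=[
    [0,0,-40],
    [0,0,-40],
    [0,0,-40],
    [0,0,-40],
    [0,0,-30],
    [0,0,-20],
    [0,0,-10],
    [0,0,0],
    [0,0,0],
  ],
  spin=[0,0,0,0,0,0,0,0,0],
)

```text
time: 14.35
tool_pos: [0.5605, -0.1181, 0.2917]
tool_rot: [-3.141, 0.001, -2.84]
contact_force: [-0.2, -0.3, 0.0]
opening: 0.0619
grip_force: 0.0
```

Call:
arm_command(
  xyz=[
    [0,0,-7],
    [0,0,-7],
    [0,0,-7],
    [0,0,-6],
    [0,0,0],
    [0,0,0],
  ],
  spin=[0,0,0,0,0,0],
)

```text
time: 14.95
tool_pos: [0.5599, -0.1181, 0.2638]
tool_rot: [3.141, -0.0, -2.84]
contact_force: [0.7, -0.4, -0.8]
opening: 0.062
grip_force: 0.0
```

Call:
arm_command(
  xyz=[
    [0,0,0],
    [0,0,0],
    [0,0,0],
    [0,0,0],
    [0,0,0],
    [0,0,0],
    [0,0,0],
  ],
  spin=[0,0,0,0,0,0,0],
  jaw=-1,
  squeeze=30,
)

```text
time: 15.65
tool_pos: [0.5599, -0.1181, 0.2641]
tool_rot: [-3.142, 0.0, -2.84]
contact_force: [0.1, 0.8, 0.8]
opening: 0.0355
grip_force: 30.0
```

Call:
arm_command(
  xyz=[
    [0,0,8],
    [0,0,15],
    [0,0,15],
    [0,0,15],
    [0,0,15],
    [0,0,15],
    [0,0,15],
    [0,0,15],
    [0,0,15],
    [0,0,12],
    [0,0,0],
    [0,0,0],
  ],
  spin=[0,0,0,0,0,0,0,0,0,0,0,0],
)

```text
time: 16.85
tool_pos: [0.5598, -0.118, 0.4037]
tool_rot: [3.141, -0.0, -2.84]
contact_force: [-0.4, -0.5, -1.9]
opening: 0.036
grip_force: 30.0
```

Call:
arm_command(
  xyz=[
    [-3,-6,0],
    [-6,-13,0],
    [-8,-18,0],
    [-9,-20,0],
    [-9,-20,0],
    [-9,-20,0],
    [-9,-20,0],
    [-9,-20,0],
    [-9,-20,0],
    [-9,-20,0],
    [-8,-16,0],
    [-6,-12,0],
    [-3,-7,0],
    [0,0,-10],
    [0,0,-15],
    [0,0,-10],
    [0,0,0],
    [0,0,0],
    [0,0,0],
    [0,0,0],
  ],
  spin=[0,0,0,0,0,0,0,0,0,0,0,0,0,0,0,0,0,0,0,0],
)

```text
time: 18.85
tool_pos: [0.4631, -0.33, 0.3696]
tool_rot: [-3.141, 0.001, -2.84]
contact_force: [-0.1, 0.6, -1.8]
opening: 0.0357
grip_force: 30.0
```

```bash
python3 - <<'E'
from h import *
s=observe(); print(s['tool_pos'],s['tool_rot'],s['time'],s['opening'],s['grip_force'],abs(s['qvel']).max())
w=snap('scene'); P=pts(w); g=w['img'].astype(int)
b=(g[...,2]>g[...,0]+40)&(abs(P[...,0]-.463)<.1)&(abs(P[...,1]+.33)<.1)&(P[...,2]>.03)
print('blue',b.sum(),P[b].mean(0),P[b].min(0),P[b].max(0))
save(cv2.resize(w['img'][100:290,170:410],(760,600)),'end.png')
E
```

```text
[ 0.46306998 -0.33002377  0.36958346] [-3.14058962e+00  6.52705981e-04 -2.83962751e+00] 18.85 0.035690621484200054 29.999416172504425 0.001971406292485102
blue 70 [ 0.46387402 -0.32185084  0.16759508] [ 0.44785713 -0.37928672  0.1186646 ] [ 0.48335017 -0.27888354  0.18956647]
```

View pics/end.png

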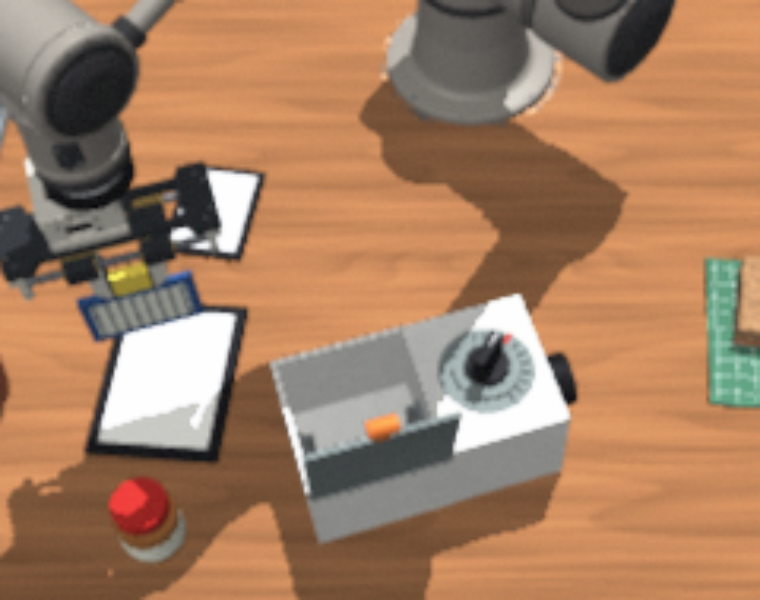

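The picture shows the plate held upright at (140,305) over the large pad, the flap open at (380,450) and the dial at its red mark at (495,350). The plate measures at about (464,-330) mm, with its lower edge near 0.115 m.

```bash
python3 -c "
from cell import *
print(hand_in())"
```

```text
the job is handed in; nothing more can be done
None
```

I handed the job in at about 19 s with the plate held still and upright over the middle of the large light pad (lower edge about 115 mm above the desk), the dial at the red mark and the flap open at about 1.8 rad; the hand-in returned no verdict.

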